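# Top up a spring-fed pin track with a second pin

## Task

Top up the spring-fed pin track, in which one table pin already stands: pull the follower back by its handle, gently, until the handle meets the catch's rubber-faced back bar, move the handle sideways into the catch's notch, let it settle forward against the notch's lip and let go, so that the spring holds it hooked there. Stand the loose table pin, wide foot down, in the track between the first pin and the follower, then unhook the handle and ease the follower forward without letting it snap, until it holds both pins in a row against the front stop. Never haul or ram hard, and leave the things around undisturbed.

Things in the scene. Friction and masses are not known exactly. Their poses are not given: they have to be found in the camera images.
- track: Fixed steel feed track on a 232 x 108 x 6 mm base plate. Origin: underside of the plate, on the centre line, at the front stop's inner face. x runs along the track away from the front stop (the way the follower is pulled back), y to the side, z up. Floor at z = 6 mm; channel 32 mm wide, its flared walls end at z = 27 mm; front stop 12 mm thick, top at z = 40 mm.
- track_floor (a point): Point on the track's floor (z = 6 mm), on the centre line 14 mm from the front stop: where the foot of the first pin finally stands.
- track_rear (a point): Top centre of the plate at the track's rear end. The catch, a dark bridge 98 mm wide over the rear half (top at z = 56 mm), is clamped at a new place along the track each time; that place is not measured. Its slot for the handle is closed at the back by a rubber-faced bar, which the handle meets when follower reads 0.067 to 0.097, and which yields about 0.05 mm per N.
- notch_side (a point): Mark on the base plate on the side (-y) to which the notch leads off, ahead of the bar. Its end wall stops the handle 26 mm off the centre line; a lip at its front holds the handle (all yield like the bar). Between bar and lip the handle has 6 mm of play along the track (3.5 mm past the nub that ends the lip, 12 to 17 mm off the centre line), so hooked it stands 6 mm forward of the bar.
- follower (a joint): Slide of the sprung follower, in m: 0 = fully forward, growing as it is pulled back; its flat face stands 8 mm + this value from the front stop. The spring pushes it toward the front stop with 6 N + 60 N per m (9 N on two pins, 10 to 12 N hooked); let go, it snaps forward. It reads about 0.020 with one pin held, 0.0475 with two, 0.061 to 0.091 hooked.
- handle (a joint): Sideways shift of the handle on the follower, in m: 0 = on the centre line, growing toward the track's -y up to 0.030; about 0.026 at the end of the notch. Light friction (1 N), no spring.
- handle_grip (a point): Point on the axis of the handle, an upright round steel post of 14 mm diameter, 86 mm above the worktop; 70 mm behind the follower's face, moving with it. The post's top is at 108 mm; it is bare above the catch's top (56 mm), to be gripped from above.
- pin_a: Light-grey table pin that already stands upright in the track, held against the front stop by the follower: 68 mm tall, 0.11 kg, round foot of 28 mm diameter and 27 mm high, above it a 16 mm shaft. Origin: centre of the foot's underside; z up the shaft.
- pin_b: Loose dark table pin standing upright on the worktop, to be loaded. Same sizes: foot 28 mm diameter and 26 mm high, above it a 16 mm shaft to grip, 68 mm tall, 0.11 kg. Origin: centre of the foot's underside; z up the shaft.
- tube: Bystander: short standing piece of steel tube, 43 mm diameter, 60 mm tall. Leave it alone.
- cleat: Bystander: small steel angle, 50 x 40 x 40 mm. Leave it alone.
- block: Bystander: drilled steel stop block, 50 mm on a side. Leave it alone.

How it is judged:
By the outcome, as a careful person would: the job done as asked, in the order asked, and still so for the second after the job is handed in, with the robot touching nothing.
It also fails if it takes over 58 s, if anything falls off the work surface, if the arm or the gripper's body presses on something with over 40 N, if the wrist force passes 120 N, or if a joint passes its speed limit or range.

## Robot

A 6-joint arm with a two-finger parallel gripper is mounted at the origin on the work surface; the furniture and walls round the work are solid. World frame = base frame: x ahead of the robot, y to its left, z up, the work surface at z = 0. Lengths are in m, angles in rad, forces in N, time in s.
With the tool pointing down it reaches from about 0.35 to 0.85 m from the base axis. Payload 8.1 kg.
Tool frame: the origin (TCP) lies between the finger pads; the fingertips stand 19 mm ahead of it and the grasp point (between the pads) is the TCP (env.tip_extent is the distance from the TCP to the fingertips, in m); z points along the fingers, y is the line along which they close (so a half turn about z gives the same grasp; the last joint's range is limited). The gripper opens to 93 mm and grips with 3 to 60 N. Pads are 15 mm wide; open, the fingers measure 128 mm over their backs; the gripper's body (75 mm by 188 mm) begins 65 mm behind the grasp point.
Start: joints at [-1.262, 0.13, 1.488, -0, 1.523, -0.085], TCP at [0.23, -0.554, 0.238] pointing down, gripper open.
Joint ranges: [-2.96, 2.96], [-0.89, 2.26], [0.02, 2.5], [-1.34, 4.48], [0, 2.73], [-2.66, 2.66]. Speed limits (rad/s): [2.39, 2.39, 2.79, 3.14, 3.14, 3.14].

## Interface

Orientations are given as a unit quaternion [w, x, y, z].
In Python, from cell import env, kinematics, imaging gives the robot as it stands. Calls block until the motion is done:
- env.reach(position, orientation): joint-space move of the TCP to a pose.
- env.servo_line(position, attitude=None, speed=0.15): straight line of the TCP; attitude=None keeps the orientation; speed is the mean speed in m/s.
- env.set_joints(angles): joint-space move.
- env.set_gripper(opening): opening from 0.0 (shut) to 1.0 (fully open); the grip force is fixed at half the most; returns when the fingers have stopped.
- env.wait(seconds).
- kinematics.solve_ik(position, orientation): joint angles nearest the present ones, or None.
- env.sense(): the state.
- imaging.grab_frame(name): name is "scene" or "top" or "wrist"; returns a dict with "frame" (480x640x3 uint8, red, green, blue), "fovy" (degrees; the focal length in pixels is half the picture's height over the tangent of half this angle, whatever the lens; pixels are square), "cx", "cy" (the principal point, pixels), "R" (3x3) and "t" (3): a world point X has camera coordinates R X + t. Camera axes: x right, y down, z forward; pixel columns grow to the right and rows downward; lengths in m; the calibration is good to about 2 mm. A picture is of the moment at which its call begins. There is no depth.
A pose or a line that the arm cannot do raises env.IKError and nothing moves.
- env.hand_in(): hands the job in; it is judged then, once.
Trained networks look in the newest picture that a camera, given by its name, has taken for a name from the list of things; names that differ only in an ending like _2 or _b are one class to them, and where a whole thing is asked for, a point or a joint stands for the part that bears it (a point fixed in the world has none). Each returns a list of dicts, best first, with "score" (0 to 1); they miss things now and then, are a little off and sometimes report something else, mostly with a low value. They report only what shows in the picture. A call takes as long as a camera call.
- imaging.spot_in(camera, query): "at" ([column, row] as shares, 0 to 1, of the picture: columns of its width, rows of its height, amid what is visible of it).
The state is a dict: "t": time; "joint_pos": joint angles; "dq": joint speeds; "joint_efforts": joint torques, N m; "tool_pos": TCP position; "orientation": TCP orientation; "wrist_force": force on the tool from outside, world axes, zero at the start; "wrist_torque": the same for the moment, N m; "opening": opening from 0.0 (shut) to 1.0 (fully open); "finger_force": force on a finger pad.
Only numpy, scipy, OpenCV 4.12 (cv2) and the standard library are available. Lean on these libraries where they do the work, as an engineer would, in place of code of your own. Each camera call takes 0.05 s, during which the arm holds its last target. There are 200 camera calls.

## Working session

There is one attempt and no reset: what is moved stays moved. The work goes in short steps, each a Python script; the robot and the scene stay as the last script left them, time stands still between calls to the robot, and variables do not carry over. Pictures are saved under pics/ and viewed, at most 10 in all, crops included, and the job is handed in when it is done.

```bash
ls; mkdir -p pics; python3 - <<'E'
from cell import env,kinematics,imaging
import cv2,numpy as np
print(env.sense())
for c in ("scene","top"):
    f=imaging.grab_frame(c); cv2.imwrite(f"pics/{c}0.png",f["frame"][:,:,::-1])
    print(c,f["fovy"],f["cx"],f["cy"],f["R"],f["t"])
    for q in ("track","track_floor","track_rear","notch_side","handle_grip","pin_a","pin_b","tube","cleat","block"):
        print(q,[(round(d["score"],2),(np.array(d["at"])*[640,480]).round(1).tolist()) for d in imaging.spot_in(c,q)[:3]])
E
```

```text
cell.py
pics
{'t': 0.0, 'joint_pos': array([-1.26239731e+00,  1.31155880e-01,  1.48927867e+00,  7.65271710e-06,
        1.52302563e+00, -8.53799509e-02]), 'dq': array([-0.00084635, -0.00220538,  0.00064357, -0.00135633,  0.00196078,
       -0.00023199]), 'joint_efforts': array([ 2.01262395e-03, -5.59840894e+01, -4.91758704e+01,  7.71843293e-02,
        3.52500833e-02, -1.60331128e-04]), 'tool_pos': array([ 0.23007654, -0.55354325,  0.23659093]), 'orientation': array([-9.28386750e-04,  9.80679409e-01,  1.95619592e-01, -1.00109496e-04]), 'wrist_force': array([ 0.55292915, -0.70247568,  0.8112355 ]), 'wrist_torque': array([ 0.0186848 , -0.02115291,  0.00124765]), 'finger_force': 0.0, 'opening': 1.0003959369970217}
scene 52.70309107187314 317.9719271850774 233.64700453257925 [[-0.80147792 -0.59794285  0.00987376]
 [-0.2350752   0.29982551 -0.92457791]
 [ 0.54988434 -0.74334986 -0.38086506]] [0.45517212 0.23517593 0.794157  ]
track [(0.97, [324.7, 281.3]), (0.73, [270.8, 356.3]), (0.3, [178.6, 297.2])]
track_floor [(0.61, [319.6, 281.8]), (0.29, [180.0, 295.8])]
track_rear [(0.61, [322.6, 280.0])]
notch_side [(0.87, [321.9, 280.2])]
handle_grip [(0.75, [318.4, 258.3])]
pin_a [(0.91, [270.3, 353.0]), (0.73, [284.3, 276.0])]
pin_b [(0.91, [270.3, 353.0]), (0.73, [284.3, 276.0])]
tube [(0.81, [418.3, 241.0]), (0.4, [283.3, 277.5]), (0.27, [321.4, 282.1])]
cleat [(0.48, [319.1, 241.6])]
block [(0.77, [179.5, 297.0])]
top 52.06586393634866 317.8846307938248 239.66869728669366 [[-0.01338529 -0.99985926  0.01011378]
 [-0.99177707  0.01198827 -0.12741477]
 [ 0.12727559 -0.0117361  -0.99179796]] [-0.00211721  0.57377366  1.17450361]
track [(0.62, [305.2, 260.1])]
track_floor []
track_rear [(0.73, [305.6, 254.2])]
notch_side []
handle_grip [(0.4, [303.8, 251.7])]
pin_a []
pin_b []
tube [(0.54, [437.7, 288.4])]
cleat [(0.77, [369.4, 200.1])]
block [(0.79, [205.4, 185.1])]
```

View pics/scene0.png

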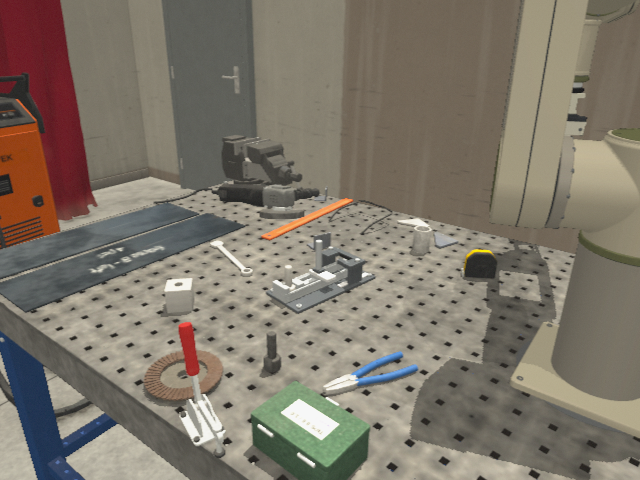

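View pics/top0.png

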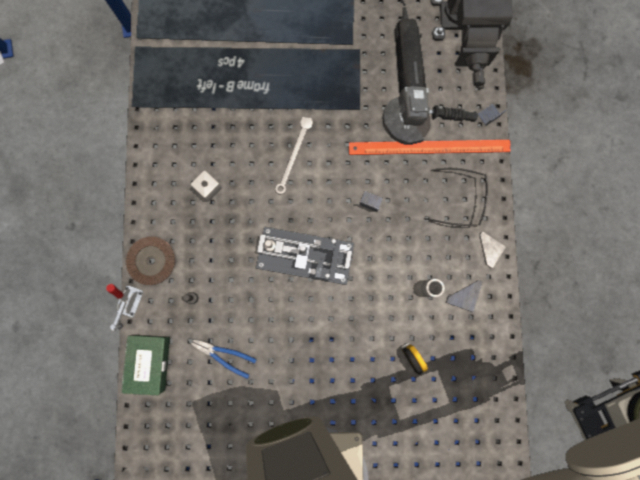

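Scene and top views: the track lies at mid-bench, with its front stop to the left (top ≈(262,245)) and its rear to the right (≈(350,262)). The follower's post is at scene (319,255), pin_b at scene (271,353) / top (190,298), and pin_a at scene (288,276). I'll get coarse positions from these, then take wrist pictures closer up.

```bash
cat > h.py <<'E'
from cell import env,kinematics,imaging
import cv2,numpy as np
from scipy.spatial.transform import Rotation as Rn
def grab(c,name=None):
    f=imaging.grab_frame(c)
    if name: cv2.imwrite(f"pics/{name}.png",f["frame"][:,:,::-1])
    f["f"]=240/np.tan(np.radians(f["fovy"])/2); f["R"]=np.array(f["R"]); f["t"]=np.array(f["t"]); return f
def onplane(f,px,z):
    d=f["R"].T@np.array([(px[0]-f["cx"])/f["f"],(px[1]-f["cy"])/f["f"],1]); c=-f["R"].T@f["t"]
    return c+d*(z-c[2])/d[2]
def proj(f,X):
    p=f["R"]@np.asarray(X)+f["t"]; return np.array([f["cx"],f["cy"]])+f["f"]*p[:2]/p[2]
def down(yaw):  # tool z down, tool y (closing line) at world angle yaw
    y=np.array([np.cos(yaw),np.sin(yaw),0]); z=np.array([0,0,-1.]); x=np.cross(y,z)
    q=Rn.from_matrix(np.c_[x,y,z]).as_quat(); return q[[3,0,1,2]]
def spot(c,q,n=3): return [(round(d["score"],2),np.array(d["at"])*[640,480]) for d in imaging.spot_in(c,q)[:n]]
E
python3 - <<'E'
from h import *
s=grab("scene");t=grab("top")
print("pinb",onplane(s,(271,353),.03),onplane(t,(190,298),.05))
print("handle",onplane(s,(319,243),.1))
for p in ((258,268),(350,283),(266,228),(352,245)): print(onplane(t,p,.004))
from scipy.spatial.transform import Rotation as R
print(kinematics.solve_ik([.55,-.05,.35],down(0.0)),kinematics.solve_ik([.55,-.05,.35],down(np.pi/2)))
st=env.sense();w=grab("wrist");print("cam in world",-w["R"].T@w["t"],st["tool_pos"],w["R"],w["fovy"])
E
```

```text
pinb [0.43703445 0.30503711 0.03      ] [0.4348636  0.29888202 0.05      ]
handle [0.54984255 0.02217929 0.1       ]
[0.50801263 0.14148174 0.004     ]
[ 0.4674781  -0.08881066  0.004     ]
[0.60933595 0.12142553 0.004     ]
[ 0.56325466 -0.09595679  0.004     ]
[-1.83501811e-01 -1.76659404e-02  1.43931807e+00 -4.44089210e-16
  1.71994052e+00 -1.83501811e-01] [-1.83501811e-01 -1.76659404e-02  1.43931807e+00 -4.44089210e-16
  1.71994052e+00 -1.75429814e+00]
cam in world [ 0.30703109 -0.52304954  0.38517996] [ 0.23025491 -0.55406266  0.23763912] [[ 0.38334611 -0.92360241  0.00208625]
 [-0.88177633 -0.36531203  0.29835821]
 [-0.27480223 -0.11621407 -0.95445169]] 67.7205736429103
```

```bash
python3 - <<'E'
from h import *
env.reach([.46,.03,.30],down(-np.pi/2)); env.wait(.3)
w=grab("wrist","w1"); print(env.sense()["t"],-w["R"].T@w["t"])
for q in ("track","track_rear","track_floor","notch_side","handle_grip","pin_a"): print(q,spot("wrist",q))
for X in ([.5498,.022,.108],[.508,.141,.006],[.467,-.089,.006]): print(proj(w,X))
E
```

```text
3.85 [0.54326507 0.02854661 0.44745322]
track [(0.87, array([332.416, 128.112])), (0.72, array([326.528, 123.6  ]))]
track_rear [(0.87, array([329.28 , 128.496]))]
track_floor [(0.66, array([330.496, 129.984]))]
notch_side [(0.65, array([331.008, 131.376]))]
handle_grip [(0.76, array([326.016, 125.28 ]))]
pin_a [(0.76, array([ 96.384, 221.28 ])), (0.65, array([249.472, 110.112]))]
[330.72695816 119.11421017]
[230.35277734 157.42249391]
[418.19602176 190.94181448]
```

View pics/w1.png

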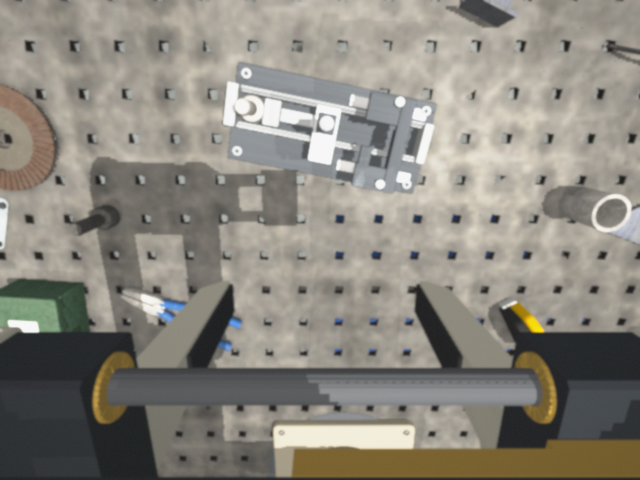

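The wrist view shows the whole track: front stop at (231,105), pin_a (248,108), post top (326,123), bridge 350–410. pin_b is at (96,220). I'll enlarge the track to read its corners.

```bash
python3 - <<'E'
import cv2
im=cv2.imread("pics/w1.png")[55:200,215:445]
cv2.imwrite("pics/w1c.png",cv2.resize(im,None,fx=3.4,fy=3.4,interpolation=cv2.INTER_CUBIC))
im=cv2.imread("pics/w1.png")[190:250,65:135]
cv2.imwrite("pics/w1p.png",cv2.resize(im,None,fx=6,fy=6,interpolation=cv2.INTER_CUBIC))
E
```

```text
(no output)
```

View pics/w1c.png

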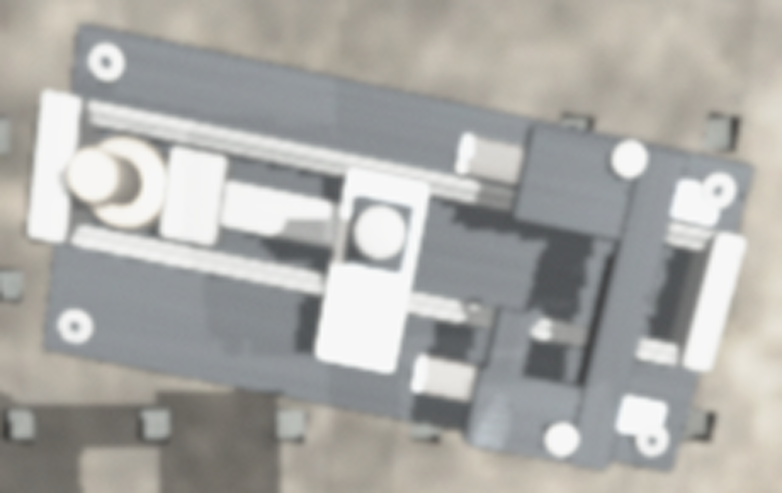

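View pics/w1p.png

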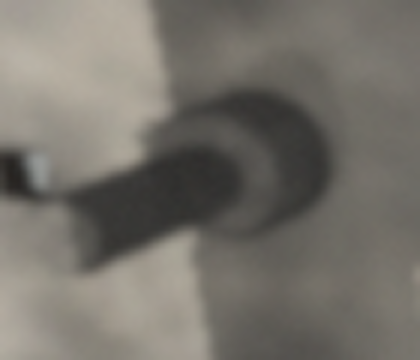

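```bash
cat >> h.py <<'E'
def c1(p): return ((p[0]+.5)/3.4-.5+215,(p[1]+.5)/3.4-.5+55)
E
python3 - <<'E'
from h import *
w=grab("wrist")
C=[onplane(w,c1(p),.006) for p in ((80,25),(45,350),(752,162),(672,470))]
C=np.array(C); print(C)
print("L",np.linalg.norm(C[2]-C[0]),np.linalg.norm(C[3]-C[1]),"W",np.linalg.norm(C[1]-C[0]),np.linalg.norm(C[3]-C[2]))
u=(C[2]+C[3]-C[0]-C[1]); u/=np.linalg.norm(u); n=np.array([-u[1],u[0],0])
ctr=C.mean(0); print("ctr",ctr,"u",u,np.degrees(np.arctan2(u[1],u[0])))
pa=onplane(w,c1((93,175)),.074); po=onplane(w,c1((379,232)),.108)
st=onplane(w,c1((75,168)),.040)  # stop inner top edge mid
for k,X in dict(pina=pa,post=po,stop=st).items(): d=X-ctr; print(k,X,d@u,d@n)
g=lambda p:((p[0]+.5)/6-.5+65,(p[1]+.5)/6-.5+190)
print("pinb",onplane(w,g((75,232)),.068),onplane(w,g((212,172)),.026))
s=grab("scene")
print([spot("scene","pin_b",1)],proj(s,onplane(w,g((212,172)),.026)),proj(s,po),proj(s,pa))
E
```

```text
[[ 0.61253164  0.1244314   0.006     ]
 [ 0.50773504  0.14438641  0.006     ]
 [ 0.57019993 -0.10104067  0.006     ]
 [ 0.46464315 -0.08152349  0.006     ]]
L 0.22941148408677914 0.22998303003974932 W 0.1066795631312301 0.10734594968220944
ctr [0.53877744 0.02156341 0.006     ] u [-0.18594843 -0.98255951  0.        ] -100.71643278779511
pina [0.5625766  0.10879843 0.074     ] -0.09013900944691793 0.007162875099238311
post [0.54656647 0.02653743 0.108     ] -0.006335629274024173 0.006728275754794479
stop [0.56640748 0.12157816 0.04      ] -0.10340820842959202 0.008550576515596986
pinb [0.43670424 0.3001572  0.068     ] [0.43747816 0.29994681 0.026     ]
[[(0.8, array([268.608, 353.616]))]] [272.92555424 353.42314205] [319.05433198 240.58007067] [288.71734696 266.35332232]
```

pin_a, post and stop all lie on one line. The spacing from pin_a to post is 83.8 mm (84 expected) and from stop to post 97 mm (98 expected). Reprojection into the scene view also agrees, so I'll grip the post and pull.

```bash
cat >> h.py <<'E'
u=np.array([-0.18595,-0.98256,0]); n=np.array([0.98256,-0.18595,0])   # track x, track y
O=np.array([.53878,.02156,0])-.1041*u+.0070*n
Y=np.arctan2(u[1],u[0])
def T(x,y,z): return O+x*u+y*n+[0,0,z]
def F(k=4):
    a=[]
    for _ in range(k): a.append(env.sense()["wrist_force"]); env.wait(.01)
    f=np.mean(a,0); return np.array([f@u,f@n,f[2]])
def loc():
    p=env.sense()["tool_pos"]-O; return np.array([p@u,p@n,p[2]])
E
python3 - <<'E'
from h import *
np.set_printoptions(precision=4,suppress=True)
env.set_gripper(.5)
env.reach(T(.098,0,.15),down(Y)); print(loc())
env.servo_line(T(.098,0,.086),speed=.1); f0=F(); print(loc(),f0)
env.set_gripper(0); f1=F(); s=env.sense(); print(loc(),f1,s["opening"]*.093,s["finger_force"],s["t"])
p0=s["tool_pos"].copy()
env.servo_line(p0+.005*u,speed=.02); print(loc(),F()-f0)
env.servo_line(p0+.041*u,speed=.03); s=env.sense(); print(loc(),F()-f0,s["t"])
np.save("st.npy",np.r_[p0,f0])
E
```

```text
[0.0979 0.0002 0.151 ]
[0.0979 0.0007 0.087 ] [ 0.1803 -0.0951  0.4425]
[0.097  0.0001 0.0862] [-4.989   0.1161  0.3895] 0.013226110259609371 29.999223947525024 7.4083
[0.1006 0.0001 0.0862] [-8.0231  0.4727 -1.4444]
[ 0.136  -0.0001  0.0862] [-10.0724   0.0124  -0.7553] 9.1417
```

```bash
python3 - <<'E'
from h import *
np.set_printoptions(precision=4,suppress=True)
d=np.load("st.npy");p0,f0=d[:3],d[3:]
c=.041; L=[]; prev=loc()[0]; fp=(F()-f0)[0]
while c<.086:
    c+=.001; env.servo_line(p0+c*u,speed=.03); f=(F(2)-f0)[0]; x=loc()[0]
    L.append((round(c,4),round(x,4),round(f,1)))
    if f<fp-2.0 or f<-17: break
    fp=max(min(fp,f+.3),f)
for l in L[-6:]: print(l)
print(loc(),F()-f0,env.sense()["t"]); np.save("c.npy",c)
E
```

```text
(0.064, np.float64(0.1587), np.float64(-12.0))
(0.065, np.float64(0.1597), np.float64(-10.8))
(0.066, np.float64(0.1607), np.float64(-10.9))
(0.067, np.float64(0.1617), np.float64(-11.3))
(0.068, np.float64(0.1627), np.float64(-11.3))
(0.069, np.float64(0.163), np.float64(-14.4))
[ 0.163  -0.0002  0.0861] [-14.5207  -0.9635   0.1652] 16.7083
```

The force rose 3 N and travel stalled at x=0.163, so the handle has met the bar. Next I back off slightly and go sideways into the notch.

```bash
python3 - <<'E'
from h import *
np.set_printoptions(precision=4,suppress=True)
d=np.load("st.npy");p0,f0=d[:3],d[3:]
c=.0676; env.servo_line(p0+c*u,speed=.03); print(loc(),F()-f0)
for y in (.008,.016,.0225):
    env.servo_line(p0+c*u-y*n,speed=.04); f=F()-f0; print(y,loc(),f)
    if f[1]>9 or f[0]<-20: raise SystemExit("stuck")
while y<.031:
    y+=.001; env.servo_line(p0+c*u-y*n,speed=.03); f=F(2)-f0
    print(round(y,4),loc(),f)
    if f[1]>5: break
print(env.sense()["t"]); np.save("c.npy",[c,y])
E
```

```text
[ 0.1621 -0.0002  0.0861] [-11.3355  -1.5398   0.2629]
0.008 [ 0.1623 -0.0083  0.0861] [-11.1978  -0.8688  -0.0505]
0.016 [ 0.1623 -0.0163  0.0861] [-11.5252  -0.5614  -0.5635]
0.0225 [ 0.1623 -0.0228  0.0861] [-10.9824  -0.7717  -0.5302]
0.0235 [ 0.1623 -0.0236  0.0861] [-11.206   -0.4458  -0.6037]
0.0245 [ 0.1623 -0.0245  0.0862] [-11.3985   1.3561  -0.7046]
0.0255 [ 0.1624 -0.0255  0.0861] [-11.5414   0.6555  -1.4164]
0.0265 [ 0.1624 -0.0264  0.0862] [-11.2293   1.1425  -2.009 ]
0.0275 [ 0.1624 -0.0266  0.0862] [-11.9203   6.2197  -5.8126]
19.4417
```

```bash
python3 - <<'E'
from h import *
np.set_printoptions(precision=4,suppress=True)
d=np.load("st.npy");p0,f0=d[:3],d[3:]
y=.0258
env.servo_line(p0+.0676*u-y*n,speed=.03)
env.servo_line(p0+.0640*u-y*n,speed=.02); print(loc(),F()-f0)
c=.064
while c>.0575:
    c-=.0008; env.servo_line(p0+c*u-y*n,speed=.02); f=F(2)-f0; print(round(c,4),loc(),f)
    if f[0]>-1.: break
print(env.sense()["t"]); np.save("c.npy",[c,y])
E
```

```text
[ 0.1587 -0.0257  0.0862] [-10.829    0.9607  -1.6448]
0.0632 [ 0.158  -0.0257  0.0861] [-10.7336   0.7033  -1.8302]
0.0624 [ 0.1572 -0.0257  0.0862] [-11.31     1.1181  -1.2193]
0.0616 [ 0.1566 -0.0257  0.0861] [-9.9299  0.9608 -1.903 ]
0.0608 [ 0.1565 -0.0257  0.0862] [-6.6439  0.44   -1.4892]
0.06 [ 0.1564 -0.0257  0.0861] [-5.9011  1.0443 -1.5579]
0.0592 [ 0.1563 -0.0257  0.0862] [-2.3039  1.0743 -1.1391]
0.0584 [ 0.156  -0.0257  0.0862] [ 3.4762  0.6614 -0.7585]
21.925
```

```bash
python3 - <<'E'
from h import *
np.set_printoptions(precision=4,suppress=True)
env.set_gripper(.45); print(loc(),F())
p=env.sense()["tool_pos"]; env.servo_line([p[0],p[1],.16],speed=.15)
env.reach(T(.03,-.075,.26),down(Y+np.pi/2)); env.wait(.2)
w=grab("wrist","w2"); print(env.sense()["t"])
print("expect post top",proj(w,T(.1565,-.026,.108)),"pina",proj(w,T(.014,0,.074)),"slot",proj(w,T(.045,0,.006)))
s=grab("scene"); im=s["frame"][200:330,230:400,::-1]
wi=cv2.resize(w["frame"][:,:,::-1],None,fx=.8,fy=.8); cv2.imwrite("pics/m2.png",np.hstack([wi,cv2.resize(im,(284,384))[:, :284]]))
E
```

```text
[ 0.1553 -0.0257  0.0862] [-0.2756 -0.1479  0.1523]
24.7167
expect post top [374.8111 350.4745] pina [403.6538 198.9449] slot [389.3398 213.9734]
```

View pics/m2.png

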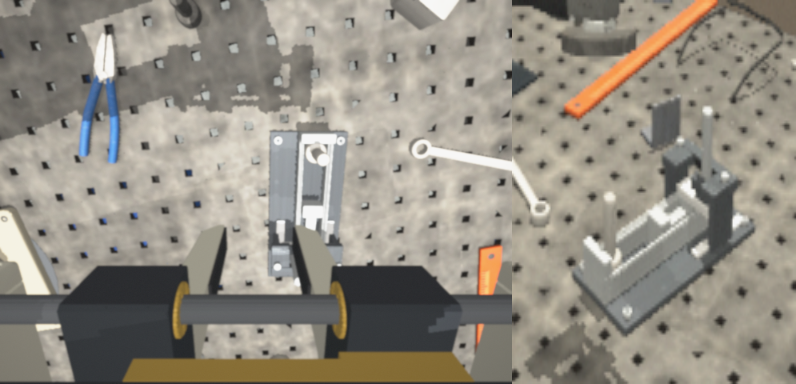

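The follower is hooked: its post stands in the notch at the bridge, and pin_a still stands by the stop (≈(397,195) in full w2). I'll enlarge it to check pin_a's position and the gap.

```bash
python3 - <<'E'
import cv2
im=cv2.imread("pics/w2.png")[150:330,330:450]
cv2.imwrite("pics/w2c.png",cv2.resize(im,None,fx=3.3,fy=3.3,interpolation=cv2.INTER_CUBIC))
E
```

```text
(no output)
```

View pics/w2c.png

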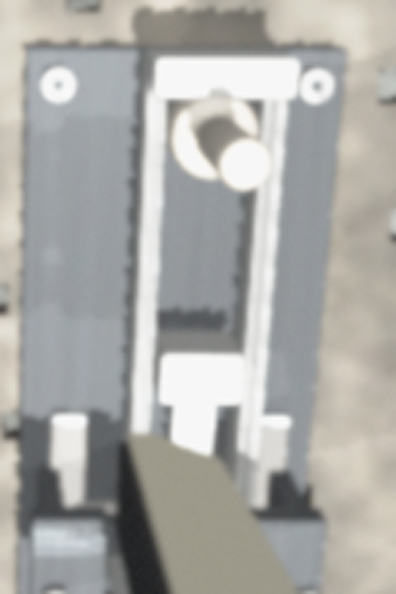

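pin_a's top is at px (404,199), matching the prediction to 0.5 px, and the gap ahead of the follower is clear. Next: pick pin_b and load it.

```bash
python3 - <<'E'
from h import *
np.set_printoptions(precision=4,suppress=True)
q=down(Y+np.pi/2); b=np.array([.4371,.3001,0])
env.reach(b+[0,0,.13],q); env.servo_line(b+[0,0,.052],speed=.15); env.wait(.1)
f0=F(); print(env.sense()["tool_pos"],f0)
env.set_gripper(0); s=env.sense(); zg=s["tool_pos"][2]; print(s["tool_pos"],s["opening"]*.093,s["finger_force"],F()-f0)
env.servo_line(s["tool_pos"]*[1,1,0]+[0,0,.17],speed=.2)
env.reach(T(.046,0,.17),q)
env.servo_line(T(.046,0,zg+.036),speed=.15); fh=F(); print(loc(),fh,env.sense()["t"])
z=zg+.036
while z>zg+.0035:
    z-=.004 if z>zg+.011 else .0015
    env.servo_line(T(.046,0,z),speed=.06); f=F(2)-fh; 
    print(round(z-zg,4),loc(),f)
    if abs(f).max()>6: break
print(env.sense()["t"]); np.save("z.npy",zg)
E
```

```text
[0.4384 0.3006 0.0538] [ 0.0346 -0.0565 -0.1698]
[0.4372 0.3002 0.0521] 0.014563028483982852 30.00009327312 [-0.1975  0.1391  1.1679]
[0.0453 0.0007 0.0894] [-0.1188  0.1126 -0.6327] 29.5583
0.032 [0.0459 0.0003 0.0847] [-0.3083  0.1147 -0.8712]
0.028 [ 0.0461 -0.0002  0.0798] [ 0.3005 -0.2954 -0.4503]
0.024 [ 0.0461 -0.0003  0.0757] [ 0.5262 -0.8054 -0.4248]
0.02 [ 0.0461 -0.0002  0.0718] [0.077  0.3092 0.3721]
0.016 [ 0.0461 -0.0002  0.0678] [-0.5229  0.0464 -0.6048]
0.012 [ 0.0461 -0.0003  0.0638] [ 0.3608  0.1289 -0.092 ]
0.008 [ 0.0461 -0.0002  0.0598] [ 0.6249 -0.4042 -0.3866]
0.0065 [ 0.046  -0.0001  0.0586] [-0.4155  0.6742 -0.6072]
0.005 [0.0459 0.0004 0.0581] [ 0.5329 -3.3359  6.6075]
31.9583
```

```bash
python3 - <<'E'
from h import *
np.set_printoptions(precision=4,suppress=True)
env.servo_line(T(.046,0,np.load("z.npy")+.0062),speed=.03)
env.set_gripper(.38); p=env.sense()["tool_pos"]; env.servo_line([p[0],p[1],.16],speed=.15)
env.set_gripper(.5)
env.reach(T(.1565,-.0257,.16),down(Y)); env.wait(.1)
w=grab("wrist","w3"); s=grab("scene")
c=cv2.resize(s["frame"][200:330,230:400,::-1],(510,390)); cv2.imwrite("pics/s3.png",c)
print(env.sense()["t"],proj(s,T(.046,0,.074))-[230,200],proj(s,T(.014,0,.074))-[230,200],proj(s,T(.1565,-.026,.108))-[230,200])
E
```

```text
35.5 [70.6176 61.8905] [58.7825 66.3732] [116.9385  37.0663]
```

View pics/s3.png

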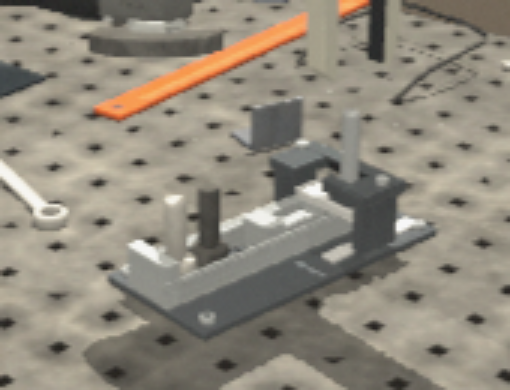

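pin_b stands upright at crop (209,188), right behind pin_a and ahead of the follower. The hooked post at (351,112) is where expected. Next: unhook and ease the follower forward.

```bash
python3 - <<'E'
from h import *
np.set_printoptions(precision=4,suppress=True)
env.servo_line(T(.1565,-.0257,.086),speed=.12); f0=F()
env.set_gripper(0); s=env.sense(); print(loc(),F()-f0,s["opening"]*.093,s["finger_force"])
env.servo_line(T(.1606,-.0257,.086),speed=.02); print(loc(),F()-f0)
x=.1636
env.servo_line(T(x,-.0257,.086),speed=.02); f=F()-f0; print(loc(),f)
while loc()[0]<.1616 and f[0]>-14: x+=.0004; env.servo_line(T(x,-.0257,.086),speed=.02); f=F(2)-f0
print(x,loc(),f)
for y in (-.018,-.009,-.0003):
    env.servo_line(T(x,y,.086),speed=.04); f=F(2)-f0; print(y,loc(),f)
    if abs(f[1])>7: raise SystemExit("stuck")
env.servo_line(T(.140,0,.086),speed=.025); print(loc(),F()-f0)
env.servo_line(T(.1295,0,.086),speed=.02); print(loc(),F()-f0,env.sense()["t"])
x=.1295
while x>.1225 and env.sense()["t"]<50:
    x-=.0008; env.servo_line(T(x,0,.086),speed=.02); f=F(2)-f0; print(round(x,4),loc(),f)
    if f[0]>-1.2: break
print(env.sense()["t"])
E
```

```text
[ 0.1562 -0.0256  0.0862] [-2.5872  0.3583  1.7067] 0.013702967840861321 29.999223053455353
[ 0.1588 -0.0256  0.0862] [-11.2465   0.4636   1.6024]
[ 0.1617 -0.0256  0.0862] [-10.9831   0.1984   1.862 ]
0.1636 [ 0.1617 -0.0256  0.0862] [-10.9831   0.1984   1.862 ]
-0.018 [ 0.1617 -0.0177  0.0862] [-10.4257   1.7793   1.2989]
-0.009 [ 0.1616 -0.0086  0.0862] [-10.926    0.9749   0.9919]
-0.0003 [ 0.1615 -0.0002  0.0861] [-11.0209  -0.0081   2.4659]
[ 0.1382 -0.      0.0862] [-9.6163 -0.5621  1.9897]
[ 0.1278 -0.      0.0862] [-9.0494  0.0938  1.7761] 40.65
0.1287 [0.127  0.     0.0862] [-9.0534 -0.0277  1.2577]
0.1279 [0.1263 0.     0.0862] [-8.0575 -0.272   1.1273]
0.1271 [ 0.1255 -0.      0.0862] [-8.0655 -0.8971  1.911 ]
0.1263 [0.125  0.     0.0862] [-7.7699 -0.5493  1.6749]
0.1255 [0.1247 0.     0.0862] [-5.4956 -0.4893  2.3081]
0.1247 [0.1245 0.0001 0.0862] [-4.1107 -1.2997  3.2854]
0.1239 [0.1242 0.0001 0.0862] [-0.5313 -2.056   4.8257]
42.5167
```

```bash
python3 - <<'E'
from h import *
env.set_gripper(.45); p=env.sense()["tool_pos"]; env.servo_line([p[0],p[1],.17],speed=.12)
env.reach(T(.10,-.15,.25),down(Y)); env.wait(.2)
w=grab("wrist"); s=grab("scene")
a=cv2.resize(s["frame"][200:330,230:400,::-1],(392,300))
o=proj(w,T(.07,0,.03)).astype(int); i=w["frame"][max(0,o[1]-75):max(0,o[1]-75)+150,o[0]-100:o[0]+100,::-1]
cv2.imwrite("pics/m4.png",np.hstack([a,cv2.resize(i,(400,300))]))
r=392/170
print(env.sense()["t"],[((proj(s,T(*X))-[230,200])*r).round() for X in ((.014,0,.074),(.042,0,.074),(.1255,0,.108))])
E
```

```text
45.0667 [array([136., 153.]), array([159., 144.]), array([227.,  86.])]
```

View pics/m4.png

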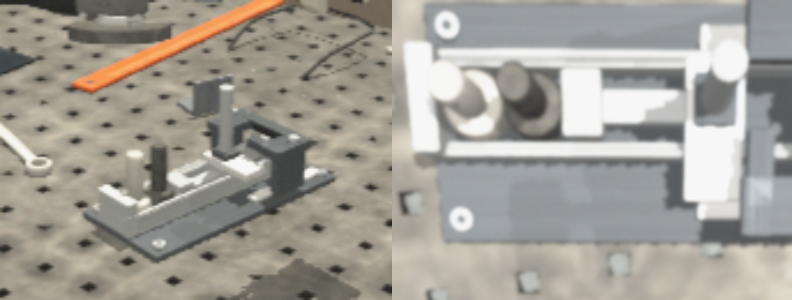

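Both pins stand in a row: tops at scene crop (134,154) and (158,147). They touch each other, the stop and the follower's face (wrist crop x≈562). The post is on the centre line at (227,87), as predicted.

```bash
python3 -c "
from cell import env
print(env.hand_in())"
```

```text
the job is handed in; nothing more can be done
None
```

I loaded the dark pin behind the first and eased the follower forward; in the last picture both pins stand in a row against the front stop. The job is handed in at about 45 s of the 58 s, but no verdict was returned.

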